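# Cradle and chock a drill core

## Task

Gently lay the dark green rock core in the two black V-saddles of the aluminium cradle, centred end to end, and let go of it. Then stand the orange chock upright and flat on the cradle's rubber mat, lengthwise between the core and the yellow fence, so that the core cannot roll out. Leave the pale core where it lies.

Things in the scene. Friction and masses are not known exactly. Their poses are not given: they have to be found in the camera images.
- green_core_center (a point): Centre of the dark green, light-veined rock core: solid cylinder, 42 mm diameter, 170 mm long, about 0.65 kg; x runs along it, y and z may have rolled to any angle. It starts level on a low black rubber rest (small saddles 65 mm either side of the middle, strip 30 mm wide and 6 mm high between), axis 38 mm above the table; its middle 110 mm is free for fingers.
- orange_chock_center (a point): Centre (half-way up) of the orange chock, 68 mm tall, 0.12 kg, upright; z up, x its length. Wedge body 60 mm long (x), 36 mm high, 44 mm wide at the foot, 30 at the top, rubber on its long sides; on it a square grip post 22 x 22 mm, square to x and y, from 2 to 34 mm above this point. Underside 34 mm below. The bigger blue chock is a bystander.
- cradle: Fixed aluminium plate 200 (x) x 140 (y) x 12 mm; origin: centre of underside, z up. Black 90-degree V-saddles, 18 mm thick, 44 mm high, at x = -62 and 62; seated core: axis along x, at y = -36, z = 50, centre x = 0. Yellow fence along x, inner face y = 38, 12 mm above the plate. Chock's place on the mat: centre x = 0, y = 8, z = 46 mm, x along x; play 8 mm in y, 20 in x.
- pale_core_center (a point): Centre of the pale grey rock core, a bystander to leave alone; size and rest as the green one (42 mm diameter, 170 mm long, x along it).
Mind the look-alikes: they are no part of the job. Leave any pink look-alike of the part that bears green_core_center alone.

How it is judged:
On the way, in this order (a step that is already met when the one before it is completed fails the run):
1. the green core lies in both V-saddles, centred, and is let go (x of green_core_center in the frame of cradle between -0.018 and 0.018 m and y of green_core_center in the frame of cradle between -0.044 and -0.028 m and z of green_core_center in the frame of cradle between 0.044 and 0.056 m and angle between the x axis of green_core_center and the x axis of cradle, either way round below 0.12 rad and contact force between the fingers and green_core below 0.1 N), for 0.2 s.
2. the orange chock stands on the mat between the core and the fence (x of green_core_center in the frame of cradle between -0.018 and 0.018 m and y of green_core_center in the frame of cradle between -0.044 and -0.028 m and z of green_core_center in the frame of cradle between 0.044 and 0.056 m and angle between the x axis of green_core_center and the x axis of cradle, either way round below 0.12 rad and x of orange_chock_center in the frame of cradle between -0.028 and 0.028 m and y of orange_chock_center in the frame of cradle between -0.008 and 0.025 m and z of orange_chock_center in the frame of cradle between 0.04 and 0.051 m and angle between orange_chock_center's own z axis and vertical below 0.15 rad and angle between the x axis of orange_chock_center and the x axis of cradle, either way round below 0.4 rad), for 0.2 s.
At the end, for the whole second after the job is handed in: Green core at rest, seated in both saddles (height 6 mm, V line 8 mm, direction 7 degrees), middle within 18 mm of the cradle's middle; orange chock at rest, flat on the mat between core and fence (upright 8 degrees, lengthwise 23 degrees, within 28 mm of the middle along the core) (all of step 2 and linear speed of each of green_core, orange_chock below 0.02 m/s); the robot touches nothing.
It fails at once if the pale core is moved by more than 30 mm (distance of pale_core_center from where it was at the start of the episode above 0.03 m).
It fails at once if the green core is dropped into the cradle (it falls faster than 0.7 m/s within 60 mm of its seat) (linear speed of green_core above 0.7 m/s and x of green_core_center in the frame of cradle between -0.06 and 0.06 m and y of green_core_center in the frame of cradle between -0.066 and -0.006 m and z of green_core_center in the frame of cradle below 0.11 m).
It also fails if it takes over 48 s, if anything falls off the work surface, if the arm or the gripper's body presses on something with over 40 N, if the wrist force passes 120 N, or if a joint passes its speed limit or range.

## Robot

A 6-joint arm with a two-finger parallel gripper is mounted at the origin on the work surface. World frame = base frame: x ahead of the robot, y to its left, z up, the work surface at z = 0. Lengths are in m, angles in rad, forces in N, time in s.
With the tool pointing down it reaches from about 0.25 to 0.775 m from the base axis. Payload 4 kg.
Tool frame: the origin (TCP) lies between the finger pads; the fingertips stand 8 mm ahead of it and the grasp point (between the pads) lies 11 mm behind it; z points along the fingers, y is the direction in which the jaws open and shut (so a half turn about z gives the same grasp; the last joint's range is limited). The gripper opens to 94 mm and grips with 3 to 60 N. Pads are 16 mm wide; open, the fingers measure 119 mm over their backs; the gripper's body (75 mm by 177 mm) begins 78 mm behind the grasp point.
Start: joints at [-1.296, 0.087, 1.371, -0, 1.684, -0.103], TCP at [0.203, -0.511, 0.214] pointing down, gripper open.
Joint ranges: [-3.1, 3.1], [-0.76, 2.03], [0.27, 2.55], [-1.08, 4.22], [0.17, 2.65], [-2.57, 2.57]. Speed limits (rad/s): [2.79, 2.79, 3.14, 3.14, 3.14, 3.14].

## Interface

Orientations are given as a unit quaternion [w, x, y, z].
In Python, from workcell import * gives the robot as it stands. The module is installed in compiled form; this text tells all that it offers.
- The arm moves only by the tool jog_arm, never from a script. Its argument "commands" is a list of rows, each a list of 7 numbers: the turn, a rotation vector about the tool's x, y, z in degrees, then the shift along the tool's x, y, z in m, then the closure, from -1 (fully open) to 1 (shut). In form: [[wx, wy, wz, tx, ty, tz, claw], ...]. A call has 1 to 20 rows; each row is the pose to reach, as a shift and turn from the pose commanded when the call began, along the tool's axes at that moment; what a row does not reach only later rows make up. A row lasts 1/10 s, in which the tool goes at most 50 mm and 8.59 degrees, less where a joint would pass 70% of its speed; a pose out of reach is approached as far as the arm can. A call with a gripper value outside its range is refused whole. The fingers move at their own pace and stop on an object; "grip_force" is the grip in N (left out, the last holds). Time passes only in rows, so rows that repeat a pose let the fingers close. It gives the time, the measured TCP pose, the force and the opening at its end, in the units of the state.
- observe(): the state, without advancing time (a new reading comes with each control period).
- read_camera(name): name is "scene" or "top"; returns a dict with "color" (384x512x3 uint8, red, green, blue), "fx", "fy", "cx", "cy" (pixels), "k1" (the pictures are not rectified: a ray, as slopes to the right and down, at radius r is drawn at 1 + k1 r^2 times it, then the intrinsics apply), "R" (3x3) and "t" (3): a world point X has camera coordinates R X + t. Camera axes: x right, y down, z forward; pixel columns grow to the right and rows downward; lengths in m; the calibration is good to about 2 mm. A picture is of the moment at which its call begins. There is no depth.
- finish_job(): hands the job in, once; it reports no verdict.
Trained networks look in a picture, given as the dict that the camera call returned (one of the last four; its "shot" number tells which), for a name from the list of things; names that differ only in an ending like _2 or _b are one class to them, and where a whole thing is asked for, a point or a joint stands for the part that bears it (a point fixed in the world has none). Each returns a list of dicts, best first, with "conf" (0 to 1); they miss things now and then, are a little off and sometimes report something else, mostly with a low value. They report only what shows in the picture. A call takes as long as a camera call. They do not tell look-alikes from the thing itself.
- masks_of(name, picture): "mask" (384x512 bool, what is visible of it) and "uv" ([column, row] in pixels, amid what is visible of it).
The state is a dict: "clock": time; "joint_pos": joint angles; "joint_velocities": joint speeds; "tau": joint torques, N m; "position": TCP position; "eef_rot": TCP orientation; "contact_force": force on the tool from outside, world axes, zero at the start; "moment": the same for the moment, N m; "grip_width": opening from 0.0 (shut) to 1.0 (fully open).
Only numpy, scipy, OpenCV 4.12 (cv2) and the standard library are available. Lean on these libraries where they do the work, as an engineer would, in place of code of your own. Each camera call takes 0.05 s, during which the arm holds its last target.

## Working session

There is one attempt and no reset: what is moved stays moved. The work goes in short steps, Python scripts to look and compute and a tool call to move; the robot and the scene stay as the last step left them, time stands still between calls to the robot, and variables do not carry over. Pictures are saved under pics/ and viewed, and the job is handed in when it is done.

Besides the shell and the picture viewer there is one more tool, called after "Emit:" by a JSON object that holds its "method" and its "body", one argument or row to a line. jog_arm: Moves the arm, as the interface text tells. Its arguments: {"type":"object","properties":{"commands":{"type":"array","items":{"type":"array","items":{"type":"number"}}},"grip_force":{"type":"number"}},"required":["commands"]}

```bash
mkdir -p pics
python3 - <<'E'
from workcell import *
import cv2,pickle,numpy as np
s=observe(); print(s['clock'],s['position'],s['eef_rot'],s['grip_width'],s['contact_force'])
for n in("scene","top"):
    p=read_camera(n); cv2.imwrite(f"pics/{n}0.png",p["color"][:,:,::-1]); pickle.dump(p,open(f"{n}0.pkl","wb"))
    print(n,p['fx'],p['fy'],p['cx'],p['cy'],p['k1'],np.round(p['R'],4).tolist(),p['t'],p['shot'])
    for k in("green_core_center","orange_chock_center","cradle","pale_core_center"):
        for m in masks_of(k,p): print(k,round(m['conf'],2),np.round(m['uv'],1),m['mask'].sum())
E
```

```text
0.0 [ 0.20273851 -0.51067601  0.21228811] [-1.14020478e-03  9.82206591e-01  1.87800162e-01 -1.07520475e-04] 0.9965773605914269 [-0.12007028 -0.26989211 -1.44677906]
scene 351.89570337954757 351.89570337954757 253.75380669402153 189.62949941504405 -0.057441603422223646 [[-0.5377, 0.843, 0.0118], [0.6112, 0.3994, -0.6833], [-0.5808, -0.3602, -0.73]] [ 0.2375742  -0.25937551  1.14493637] 1
green_core_center 0.96 [295.1 233.1] 1428
green_core_center 0.86 [220.5 135.1] 761
orange_chock_center 0.97 [248.8 190.8] 583
cradle 0.74 [153.1 202.1] 3838
pale_core_center 0.74 [377.8 267.8] 1662
top 355.9350227020005 355.9350227020005 253.9268355919331 196.30682165611654 -0.08007427112125881 [[0.0265, -0.9995, 0.0142], [-0.9969, -0.0275, -0.0743], [0.0747, -0.0122, -0.9971]] [0.03012649 0.47047616 0.92470335] 2
green_core_center 0.89 [343.8 259. ] 1034
green_core_center 0.73 [210.9 179.3] 1020
orange_chock_center 0.91 [268.4 203.2] 384
cradle 0.78 [342.  157.6] 3798
pale_core_center 0.92 [140.6 179.5] 1067
```

View pics/scene0.png

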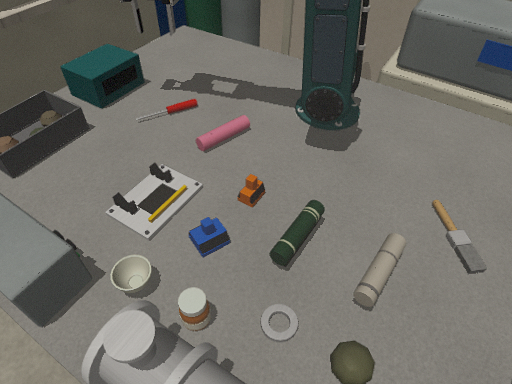

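View pics/top0.png

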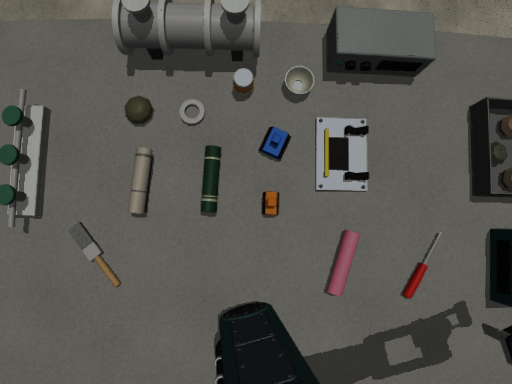

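The green core is at scene (295,233) / top (211,179). Things it could be mistaken for are the pink cylinder at top (344,259), which is a look-alike, and the pale core at top (141,180). The orange chock is at top (268,203), and the blue one at (275,142) is a bystander. The cradle is at top (342,157) with its fence to the left. Next I'll check close crops and fit the poses.

```bash
cat > h.py <<'E'
import numpy as np,cv2,pickle
from scipy.optimize import minimize
def proj(p,X):
    c=np.atleast_2d(X)@np.array(p['R']).T+np.array(p['t']); s=c[:,:2]/c[:,2:]
    r2=(s**2).sum(1,keepdims=True); s=s*(1+p['k1']*r2)
    return s*[p['fx'],p['fy']]+[p['cx'],p['cy']]
def T(pts,x,y,z,yaw):
    c,s=np.cos(yaw),np.sin(yaw); return np.asarray(pts)@np.array([[c,s,0],[-s,c,0],[0,0,1]])+[x,y,z]
a=np.linspace(0,2*np.pi,24,endpoint=False)
CORE=np.array([[sx*.085,.021*np.cos(t),.021*np.sin(t)] for sx in(-1,1) for t in a])
def box(lx0,ly0,z0,lx1,ly1,z1): return np.array([[sx*lx,sy*ly,z] for lx,ly,z in((lx0,ly0,z0),(lx1,ly1,z1)) for sx in(-1,1) for sy in(-1,1)])
CHOCK=[box(.03,.022,-.034,.03,.015,.002),box(.011,.011,.002,.011,.011,.034)]
def sil(p,parts,S=4):
    m=np.zeros((384*S,512*S),np.uint8)
    for q in parts:
        h=cv2.convexHull((proj(p,q)*S+(S-1)/2).astype(np.float32)); cv2.fillConvexPoly(m,np.round(h).astype(np.int32),1)
    return cv2.resize(m.astype(np.float32),(512,384),interpolation=cv2.INTER_AREA)
def fit(pics,masks,parts,x0,z):
    def cost(v):
        c=0
        for p,m in zip(pics,masks):
            s=sil(p,[T(q,v[0],v[1],z,v[2]) for q in parts]); m=m.astype(np.float32)
            c+=1-np.minimum(s,m).sum()/np.maximum(s,m).sum()
        return c
    x0=np.array(x0); sim=np.vstack([x0]+[x0+d for d in np.diag([.01,.01,.15])])
    r=minimize(cost,x0,method='Nelder-Mead',options=dict(initial_simplex=sim,xatol=1e-4,fatol=1e-4)); return r.x,r.fun
def unproj(p,uv,z):
    K=np.array([[p['fx'],0,p['cx']],[0,p['fy'],p['cy']],[0,0,1]]); 
    s=(np.array(uv,float)-[p['cx'],p['cy']])/[p['fx'],p['fy']]; q=s.copy()
    for _ in range(20): q=s/(1+p['k1']*(q**2).sum())
    R=np.array(p['R']);t=np.array(p['t']); C=-R.T@t; d=R.T@np.r_[q,1]; return C+d*(z-C[2])/d[2]
E
python3 - <<'E'
from workcell import *
from h import *
sc=read_camera("scene");tp=read_camera("top")
def near(n,p,uv): 
    l=[m for m in masks_of(n,p)]; return min(l,key=lambda m:np.hypot(*(np.array(m['uv'])-uv)))['mask']
for n,u1,u2,parts,z in(("green_core_center",(295,233),(211,179),[CORE],.038),("orange_chock_center",(249,191),(268,203),CHOCK,.034),("pale_core_center",(378,268),(141,180),[CORE],.038)):
    ms=[near(n,sc,u1),near(n,tp,u2)]
    g=unproj(tp,u2,z); best=None
    for y0 in(0,.8,1.57,2.4):
        for idx in([0,1],):
            r=fit([[sc,tp][i] for i in idx],[ms[i] for i in idx],parts,[g[0],g[1],y0],z)
            if best is None or r[1]<best[1]: best=r
    print(n,np.round(g,4),np.round(best[0],4),round(best[1],3))
    for i in(0,1):
        r=fit([[sc,tp][i]],[ms[i]],parts,best[0],z); print('  single',i,np.round(r[0],4),round(r[1],3))
def crop(p,x0,y0,w,h,k,f): cv2.imwrite(f,cv2.resize(p['color'][y0:y0+h,x0:x0+w,::-1],None,fx=k,fy=k,interpolation=cv2.INTER_CUBIC))
crop(tp,190,100,190,130,4,"pics/ctop.png"); crop(sc,100,155,240,130,3,"pics/csc.png")
E
```

```text
green_core_center [0.5099 0.1557 0.038 ] [0.5099 0.1568 3.1042] 1.034
  single 0 [0.5099 0.1568 3.1042] 0.034
  single 1 [0.5099 0.1568 3.1042] 1.0
orange_chock_center [0.4518 0.006  0.034 ] [ 0.4528 -0.001  -0.0389] 0.134
  single 0 [ 0.4522 -0.0021 -0.0268] 0.061
  single 1 [ 0.4527 -0.0008 -0.0132] 0.059
pale_core_center [0.5024 0.3386 0.038 ] [0.5013 0.3417 3.072 ] 0.107
  single 0 [0.5013 0.3417 3.072 ] 0.05
  single 1 [0.5013 0.3417 3.072 ] 0.057
```

```bash
ls pics
```

```text
csc.png
ctop.png
scene0.png
top0.png
```

View pics/ctop.png

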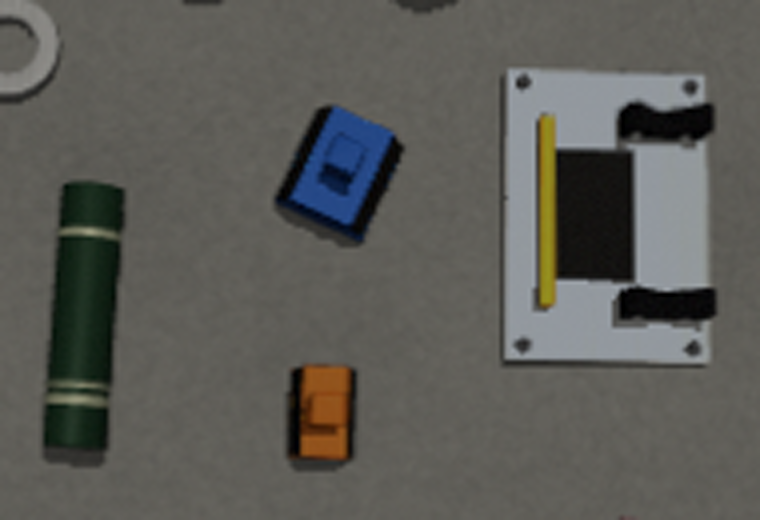

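View pics/csc.png

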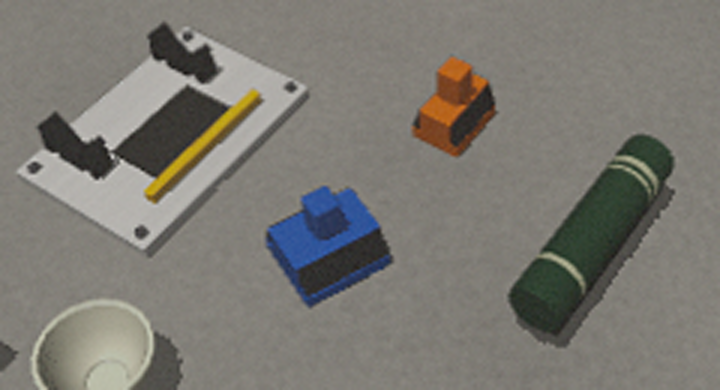

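The crops confirm the choice: the dark green veined core is at top (211,179), and the orange chock is smaller than the blue one. I'll now fit the cradle and cross-check the green core by colour in the top view.

Run:
```python
from h import *
from scipy.optimize import least_squares
sc=pickle.load(open("scene0.pkl","rb"));tp=pickle.load(open("top0.pkl","rb"))
P=box(.1,.07,0,.1,.07,.012); top=P[4:]
ct=(np.array([[507,70],[706,76],[708,364],[504,360]])+.5)/4-.5+[190,100]
cs=(np.array([[188,27],[308,92],[150,246],[18,172]])+.5)/3-.5+[100,155]
for nm,obs in(("top",[(tp,ct)]),("scene",[(sc,cs)]),("both",[(tp,ct),(sc,cs)])):
    def f(v):
        o=[]
        for p,c in obs:
            q=proj(p,T(top,v[0],v[1],.012,v[2]) - [0,0,.012]); 
            d=np.linalg.norm(c[:,None]-q[None],axis=2); o.append((c-q[d.argmin(1)]).ravel())
        return np.concatenate(o)
    g=unproj(tp,ct.mean(0),.012); r=least_squares(f,[g[0],g[1],0.02]); print(nm,np.round(r.x,4),np.round(f(r.x),1))
v=r.x
# colour masks green core
hsv=cv2.cvtColor(tp['color'],cv2.COLOR_RGB2HSV); 
g=((hsv[...,0]>50)&(hsv[...,0]<95)&(hsv[...,1]>60)).astype(np.uint8); g[:140]=0;g[220:]=0;g[:,:195]=0;g[:,230:]=0
g=cv2.morphologyEx(g,cv2.MORPH_CLOSE,np.ones((5,5),np.uint8)); print(g.sum())
print(fit([tp],[g],[CORE],[.51,.157,3.10],.038))
# overlay
for p,n in((sc,"scene"),(tp,"top")):
    im=p['color'][:,:,::-1].copy(); im=cv2.resize(im,None,fx=3,fy=3,interpolation=cv2.INTER_CUBIC)
    def dr(parts,x,y,z,w,c):
        for q in parts:
            h=cv2.convexHull(((proj(p,T(q,x,y,z,w))+.5)*3-.5).astype(np.float32)); cv2.polylines(im,[np.round(h).astype(int)],True,c,1)
    dr([CORE],.5099,.1568,.038,3.1042,(0,255,255)); dr(CHOCK,.4525,-.0012,.034,-.03,(255,255,0)); dr([P],v[0],v[1],0,v[2],(0,0,255))
    S=[box(.009,.03,0.012,.009,.03,.044)+[s*.062,-.036,0] for s in(-1,1)]; dr(S,v[0],v[1],0,v[2],(255,0,255))
    c=(300,450,720,400) if n=="scene" else (560,300,600,390)
    cv2.imwrite(f"pics/ov_{n}.png",im[c[1]:c[1]+c[3],c[0]:c[0]+c[2]])
```

```text
top [ 0.5925 -0.1913  0.0041] [ 0.4  0.3 -0.2  0.  -0.3 -0.3  0.1 -0. ]
scene [ 0.5919 -0.189   0.0131] [ 0.2  0.2 -1.2  1.8  0.8 -1.4  0.2  0.1]
both [ 0.592  -0.1902  0.0089] [ 1.   0.   0.3 -0.  -0.1 -0.4  0.3 -0.4  0.3  0.3 -0.9  1.8  1.4 -1.2
  0.6  0.4]
986
(array([0.51037388, 0.15743236, 3.1096924 ]), np.float64(0.09302055835723877))
```

View pics/ov_scene.png

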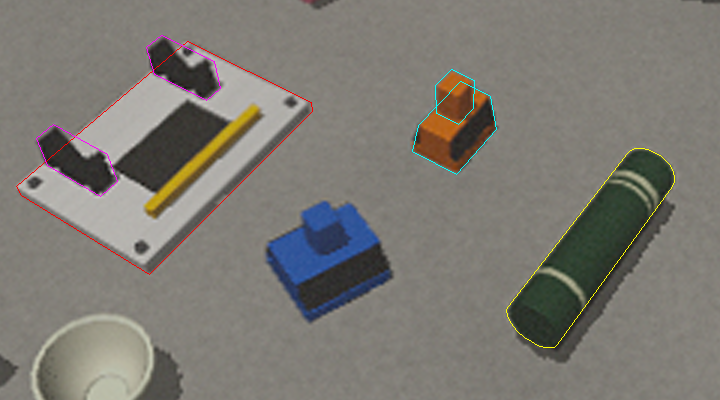

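View pics/ov_top.png

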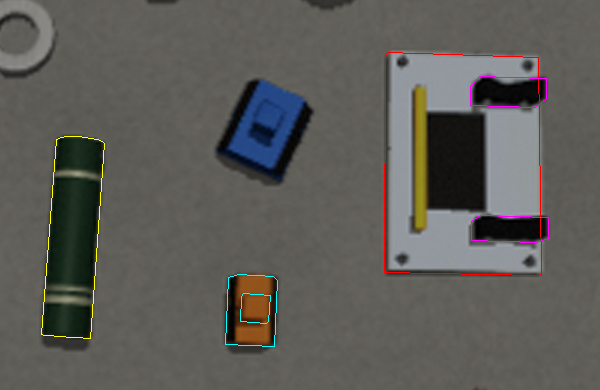

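Poses from the fits:

| Thing | x, y (m) | Yaw |
|---|---|---|
| Green core | (0.510, 0.157) | -0.034 |
| Cradle | (0.592, -0.190) | about 0.006 |
| Chock | (0.4525, -0.001) | about -0.02 |

The overlays agree within about 1 px. I'll now work out the first move.

```bash
cat > mv.py <<'E'
import sys
from workcell import *
from scipy.spatial.transform import Rotation as R
import numpy as np
s=observe(); q=s['eef_rot']; r=R.from_quat([q[1],q[2],q[3],q[0]]); p=np.array(s['position'])
M=r.as_matrix()
print('t',round(s['clock'],2),'pos',np.round(p,4),'yaw deg',round(np.degrees(np.arctan2(M[1,0],M[0,0])),2),'tilt',np.round(M[:,2],4),'w',round(s['grip_width'],3),'F',np.round(s['contact_force'],1),'j',np.round(s['joint_pos'],2))
if len(sys.argv)>1:
    x,y,z,yaw=map(float,sys.argv[1:5])
    G=R.from_euler('z',yaw,degrees=True)*R.from_rotvec([np.pi,0,0])
    print('rotvec deg',np.round((r.inv()*G).as_rotvec(degrees=True),2),'shift',np.round(M.T@(np.array([x,y,z])-p),4))
E
python3 mv.py .510 .157 .15 -2
```

```text
t 0.9 pos [ 0.2029 -0.5112  0.2135] yaw deg 21.64 tilt [ 1.e-04 -1.e-04 -1.e+00] w 0.998 F [ 0.2 -0.   1.1] j [-1.3   0.09  1.37  0.    1.68 -0.1 ]
rotvec deg [ 1.000e-02 -0.000e+00  2.364e+01] shift [ 0.5319 -0.5078  0.0635]
```

Emit:
{"method": "jog_arm", "body": {
  "commands": [
    [0, 0, 23.6, 0.532, -0.508, 0.0, -1],
    [0, 0, 23.6, 0.532, -0.508, 0.0, -1],
    [0, 0, 23.6, 0.532, -0.508, 0.0, -1],
    [0, 0, 23.6, 0.532, -0.508, 0.0, -1],
    [0, 0, 23.6, 0.532, -0.508, 0.0, -1],
    [0, 0, 23.6, 0.532, -0.508, 0.0, -1],
    [0, 0, 23.6, 0.532, -0.508, 0.0, -1],
    [0, 0, 23.6, 0.532, -0.508, 0.0, -1],
    [0, 0, 23.6, 0.532, -0.508, 0.0, -1],
    [0, 0, 23.6, 0.532, -0.508, 0.0, -1],
    [0, 0, 23.6, 0.532, -0.508, 0.0635, -1],
    [0, 0, 23.6, 0.532, -0.508, 0.0635, -1],
    [0, 0, 23.6, 0.532, -0.508, 0.0635, -1],
    [0, 0, 23.6, 0.532, -0.508, 0.0635, -1],
    [0, 0, 23.6, 0.532, -0.508, 0.0635, -1],
    [0, 0, 23.6, 0.532, -0.508, 0.0635, -1],
    [0, 0, 23.6, 0.532, -0.508, 0.0635, -1],
    [0, 0, 23.6, 0.532, -0.508, 0.0635, -1],
    [0, 0, 23.6, 0.532, -0.508, 0.0635, -1],
    [0, 0, 23.6, 0.532, -0.508, 0.0635, -1]
  ]
}}

```text
clock: 2.9
position: [0.5101, 0.1561, 0.1509]
eef_rot: [-0.0, 1.0, -0.018, 0.001]
contact_force: [0.3, -0.3, -0.7]
grip_width: 1.002
```

```bash
python3 mv.py .510 .157 .027 -2
python3 - <<'E'
from workcell import *
import cv2
p=read_camera("scene"); cv2.imwrite("pics/s1.png",cv2.resize(p["color"][100:300,180:420,::-1],None,fx=3,fy=3))
E
```

```text
t 2.9 pos [0.5101 0.1561 0.1509] yaw deg -2.06 tilt [ 1.6e-03  1.0e-04 -1.0e+00] w 1.002 F [ 0.3 -0.3 -0.7] j [ 0.19  0.07  1.51 -0.    1.56  1.8 ]
rotvec deg [-0.01 -0.09 -0.06] shift [-0.0004 -0.0009  0.1239]
```

View pics/s1.png

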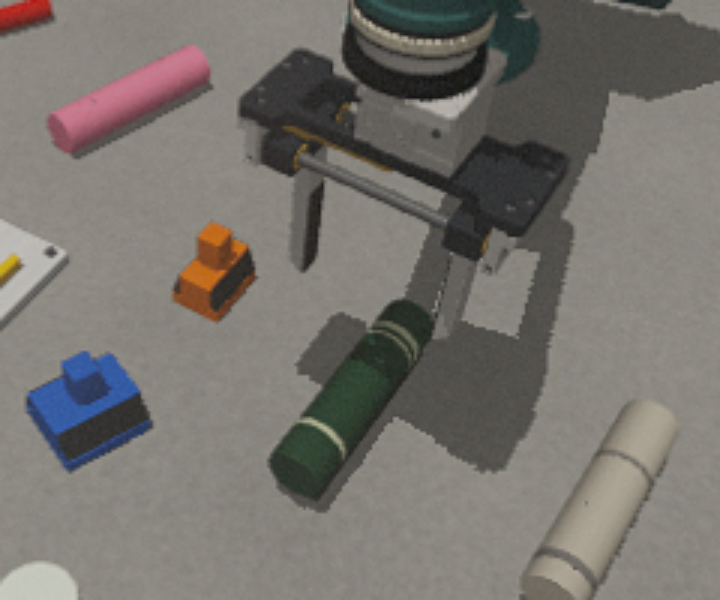

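The jaws straddle the green core (crop ~(350,400)) and are square to it. I'll descend and grip.

Emit:
{"method": "jog_arm", "body": {
  "commands": [
    [0, 0, 0, 0, -0.001, 0.04, -1],
    [0, 0, 0, 0, -0.001, 0.08, -1],
    [0, 0, 0, 0, -0.001, 0.105, -1],
    [0, 0, 0, 0, -0.001, 0.118, -1],
    [0, 0, 0, 0, -0.001, 0.123, -1],
    [0, 0, 0, 0, -0.001, 0.123, -1],
    [0, 0, 0, 0, -0.001, 0.123, 0],
    [0, 0, 0, 0, -0.001, 0.123, 0.2],
    [0, 0, 0, 0, -0.001, 0.123, 0.5],
    [0, 0, 0, 0, -0.001, 0.123, 1],
    [0, 0, 0, 0, -0.001, 0.123, 1],
    [0, 0, 0, 0, -0.001, 0.123, 1],
    [0, 0, 0, 0, -0.001, 0.123, 1],
    [0, 0, 0, 0, -0.001, 0.123, 1],
    [0, 0, 0, 0, -0.001, 0.123, 1],
    [0, 0, 0, 0, -0.001, 0.123, 1]
  ],
  "grip_force": 30
}}

```text
clock: 4.55
position: [0.5099, 0.1567, 0.0269]
eef_rot: [0.001, 1.0, -0.017, -0.0]
contact_force: [-0.3, -4.4, 0.4]
grip_width: 0.436
```

```bash
python3 mv.py .510 .157 .16 -2
```

```text
t 4.55 pos [0.5099 0.1567 0.0269] yaw deg -1.96 tilt [-4.0e-04 -2.9e-03 -1.0e+00] w 0.436 F [-0.3 -4.4  0.4] j [ 0.19  0.17  1.67 -0.    1.31  1.8 ]
rotvec deg [0.17 0.02 0.04] shift [ 0.000e+00  1.000e-04 -1.331e-01]
```

The grip width of 0.436 is about 41 mm, which matches the core. Lift gently.

Emit:
{"method": "jog_arm", "body": {
  "commands": [
    [0, 0, 0, 0, 0, -0.005, 1],
    [0, 0, 0, 0, 0, -0.015, 1],
    [0, 0, 0, 0, 0, -0.035, 1],
    [0, 0, 0, 0, 0, -0.06, 1],
    [0, 0, 0, 0, 0, -0.085, 1],
    [0, 0, 0, 0, 0, -0.105, 1],
    [0, 0, 0, 0, 0, -0.118, 1],
    [0, 0, 0, 0, 0, -0.12, 1],
    [0, 0, 0, 0, 0, -0.12, 1]
  ]
}}

```text
clock: 5.45
position: [0.5096, 0.1583, 0.1464]
eef_rot: [-0.0, 1.0, -0.017, -0.0]
contact_force: [-0.6, 0.3, -7.6]
grip_width: 0.441
```

```bash
python3 mv.py .592 -.226 .147 0.4
python3 - <<'E'
from workcell import *
import cv2
p=read_camera("scene"); cv2.imwrite("pics/s2.png",cv2.resize(p["color"][100:300,180:420,::-1],None,fx=3,fy=3))
E
```

```text
t 5.45 pos [0.5096 0.1583 0.1464] yaw deg -1.94 tilt [-9.e-04  1.e-04 -1.e+00] w 0.441 F [-0.6  0.3 -7.6] j [0.19 0.07 1.52 0.   1.55 1.8 ]
rotvec deg [-0.01  0.05 -2.34] shift [ 0.0954  0.3813 -0.0007]
```

View pics/s2.png

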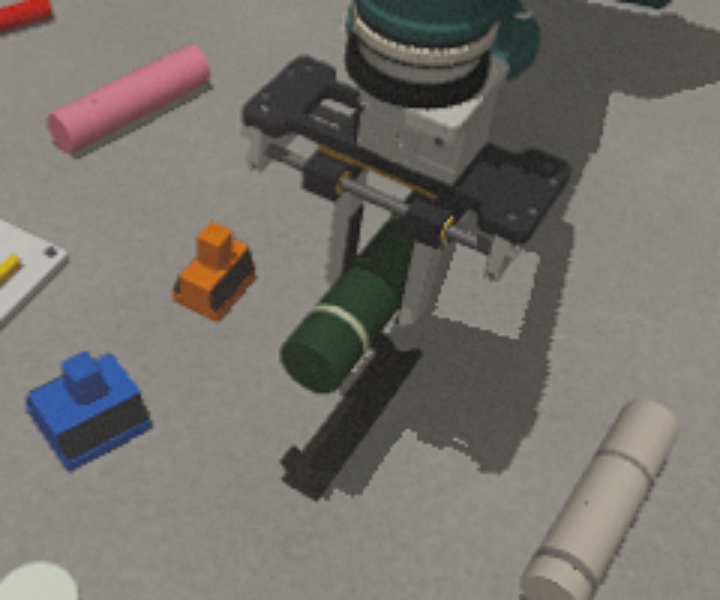

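The core is held (crop (340,340)) and the rest is left empty. I'll carry it over the cradle at a moderate speed.

Emit:
{"method": "jog_arm", "body": {
  "commands": [
    [0, 0, -0.2, 0.003, 0.012, -0.005, 1],
    [0, 0, -0.5, 0.01, 0.04, -0.01, 1],
    [0, 0, -0.8, 0.018, 0.072, -0.01, 1],
    [0, 0, -1, 0.026, 0.105, -0.01, 1],
    [0, 0, -1.2, 0.034, 0.138, -0.01, 1],
    [0, 0, -1.4, 0.043, 0.171, -0.01, 1],
    [0, 0, -1.6, 0.051, 0.204, -0.01, 1],
    [0, 0, -1.8, 0.059, 0.237, -0.01, 1],
    [0, 0, -2, 0.067, 0.27, -0.01, 1],
    [0, 0, -2.2, 0.076, 0.303, -0.01, 1],
    [0, 0, -2.3, 0.084, 0.336, -0.01, 1],
    [0, 0, -2.3, 0.09, 0.36, -0.005, 1],
    [0, 0, -2.3, 0.094, 0.375, 0, 1],
    [0, 0, -2.3, 0.0955, 0.381, 0, 1],
    [0, 0, -2.3, 0.0955, 0.381, 0, 1],
    [0, 0, -2.3, 0.0955, 0.381, 0, 1]
  ]
}}

```text
clock: 7.1
position: [0.5924, -0.2247, 0.147]
eef_rot: [-0.001, 1.0, 0.004, -0.0]
contact_force: [0.2, 0.4, -6.6]
grip_width: 0.442
```

```bash
python3 mv.py .592 -.226 .039 0.4
python3 - <<'E'
from workcell import *
from h import *
p=read_camera("scene"); cv2.imwrite("pics/s3.png",cv2.resize(p["color"][80:270,60:300,::-1],None,fx=3,fy=3,interpolation=cv2.INTER_CUBIC))
t=read_camera("top"); cv2.imwrite("pics/t3.png",cv2.resize(t["color"][90:220,260:430,::-1],None,fx=4,fy=4,interpolation=cv2.INTER_CUBIC))
E
```

```text
t 7.1 pos [ 0.5924 -0.2247  0.147 ] yaw deg 0.41 tilt [-3.e-04  1.e-03 -1.e+00] w 0.442 F [ 0.2  0.4 -6.6] j [-0.45  0.29  1.26  0.    1.59  1.11]
rotvec deg [-0.06  0.02  0.01] shift [-0.0004  0.0014  0.108 ]
```

View pics/s3.png

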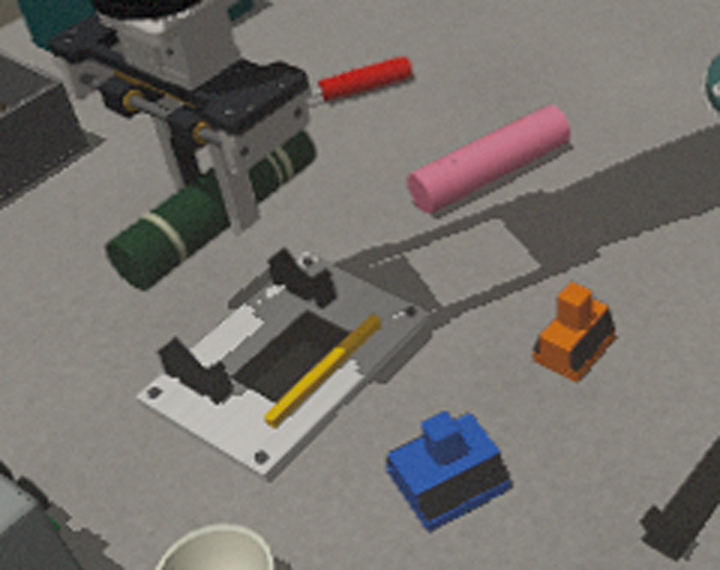

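View pics/t3.png

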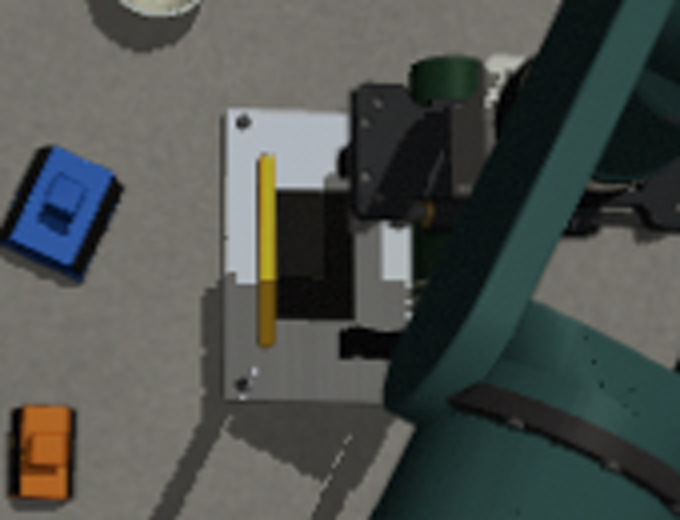

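Run:
```python
from h import *
sc=pickle.load(open("scene0.pkl","rb")); im=cv2.imread("pics/s3.png")
for pitch,c in((0,(0,255,255)),):
    q=CORE; h=cv2.convexHull((((proj(sc,T(q,.5924,-.2252,.158,.007))+.5-[60,80])*3-.5)).astype(np.float32)); cv2.polylines(im,[np.round(h).astype(int)],True,c,1)
cv2.imwrite("pics/s3o.png",im[60:320,50:420])
```

```text
(no output)
```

View pics/s3o.png

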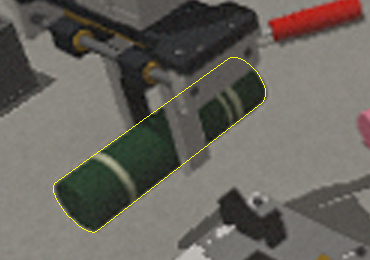

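The predicted silhouette matches, so the core is level and centred in the jaws. I'll lower it slowly to just above the seat.

Emit:
{"method": "jog_arm", "body": {
  "commands": [
    [0, 0, 0, -0.0004, 0.0012, 0.01, 1],
    [0, 0, 0, -0.0004, 0.0012, 0.03, 1],
    [0, 0, 0, -0.0004, 0.0012, 0.055, 1],
    [0, 0, 0, -0.0004, 0.0012, 0.075, 1],
    [0, 0, 0, -0.0004, 0.0012, 0.09, 1],
    [0, 0, 0, -0.0004, 0.0012, 0.098, 1],
    [0, 0, 0, -0.0004, 0.0012, 0.102, 1],
    [0, 0, 0, -0.0004, 0.0012, 0.104, 1],
    [0, 0, 0, -0.0004, 0.0012, 0.104, 1],
    [0, 0, 0, -0.0004, 0.0012, 0.104, 1]
  ]
}}

```text
clock: 8.2
position: [0.5928, -0.2275, 0.0442]
eef_rot: [0.001, 1.0, 0.003, 0.001]
contact_force: [0.5, -0.2, -5.9]
grip_width: 0.443
```

```bash
python3 mv.py .592 -.226 .039 0.4
python3 - <<'E'
from workcell import *
from h import *
p=read_camera("scene"); cv2.imwrite("pics/s4.png",cv2.resize(p["color"][110:260,80:270,::-1],None,fx=4,fy=4,interpolation=cv2.INTER_CUBIC))
E
```

```text
t 8.2 pos [ 0.5928 -0.2275  0.0442] yaw deg 0.35 tilt [ 0.002  -0.0011 -1.    ] w 0.443 F [ 0.5 -0.2 -5.9] j [-0.46  0.36  1.39 -0.    1.39  1.11]
rotvec deg [ 0.06 -0.11 -0.05] shift [-0.0008 -0.0015  0.0052]
```

View pics/s4.png

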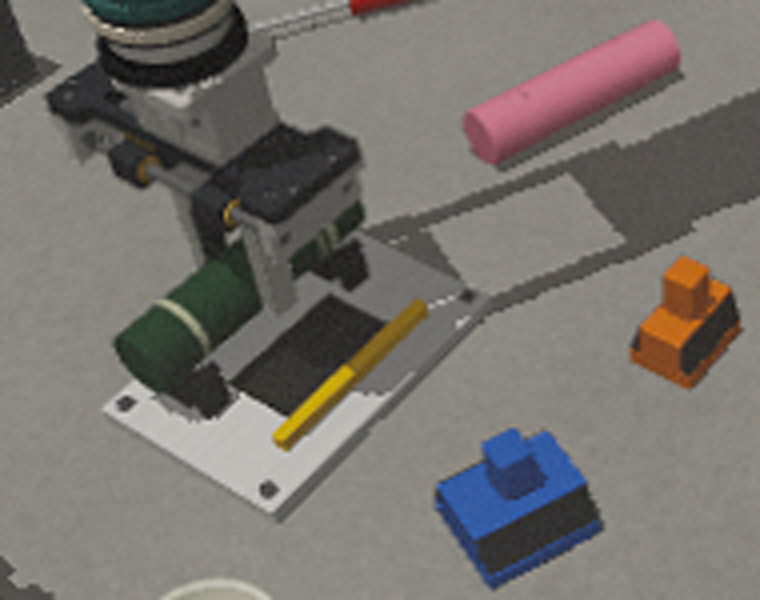

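The core is just above the saddles and the load is unchanged. I'll creep down while watching the force.

Emit:
{"method": "jog_arm", "body": {
  "commands": [
    [0, 0, 0, 0, 0, 0.001, 1],
    [0, 0, 0, 0, 0, 0.002, 1],
    [0, 0, 0, 0, 0, 0.003, 1],
    [0, 0, 0, 0, 0, 0.004, 1],
    [0, 0, 0, 0, 0, 0.004, 1]
  ]
}}

```text
clock: 8.75
position: [0.5923, -0.2275, 0.0395]
eef_rot: [0.001, 1.0, 0.003, 0.0]
contact_force: [-0.5, -1.2, -4.9]
grip_width: 0.444
```

Emit:
{"method": "jog_arm", "body": {
  "commands": [
    [0, 0, 0, 0, 0, 0.001, 1],
    [0, 0, 0, 0, 0, 0.0015, 1],
    [0, 0, 0, 0, 0, 0.0015, 1]
  ]
}}

```text
clock: 9.05
position: [0.5924, -0.2277, 0.0392]
eef_rot: [0.001, 1.0, 0.003, 0.001]
contact_force: [-4.0, -0.7, 4.5]
grip_width: 0.44
```

The force changed from -6 N (carrying) to +4.5 N (supported), so the core is seated. I'll release it softly and rise.

Emit:
{"method": "jog_arm", "body": {
  "commands": [
    [0, 0, 0, 0, 0, 0, 0.1],
    [0, 0, 0, 0, 0, 0, 0.05],
    [0, 0, 0, 0, 0, 0, 0],
    [0, 0, 0, 0, 0, 0, -0.2],
    [0, 0, 0, 0, 0, 0, -0.5],
    [0, 0, 0, 0, 0, 0, -0.5],
    [0, 0, 0, 0, 0, 0, -0.5],
    [0, 0, 0, 0, 0, 0, -0.5]
  ]
}}

```text
clock: 9.85
position: [0.5921, -0.227, 0.0375]
eef_rot: [0.0, 1.0, 0.003, 0.0]
contact_force: [0.4, -0.2, 0.5]
grip_width: 0.751
```

Emit:
{"method": "jog_arm", "body": {
  "commands": [
    [0, 0, 0, 0, 0, -0.01, -0.5],
    [0, 0, 0, 0, 0, -0.04, -0.5],
    [0, 0, 0, 0, 0, -0.08, -0.5],
    [0, 0, 0, 0, 0, -0.12, -0.5],
    [0, 0, 0, 0, 0, -0.14, -0.5],
    [0, 0, 0, 0, 0, -0.14, -0.5]
  ]
}}

```text
clock: 10.45
position: [0.5943, -0.2281, 0.1837]
eef_rot: [0.002, 1.0, 0.003, 0.005]
contact_force: [0.8, 0.3, 0.3]
grip_width: 0.751
```

```bash
python3 mv.py .4525 -.001 .16 90; python3 mv.py .4525 -.001 .16 -90|tail -1
```

```text
t 10.45 pos [ 0.5943 -0.2281  0.1837] yaw deg 0.35 tilt [ 0.0095 -0.0047 -0.9999] w 0.751 F [0.8 0.3 0.3] j [-0.46  0.28  1.21 -0.    1.65  1.11]
rotvec deg [  0.64  -0.21 -89.65] shift [-0.1406 -0.2281  0.0213]
rotvec deg [-0.21 -0.64 90.35] shift [-0.1406 -0.2281  0.0213]
```

Emit:
{"method": "jog_arm", "body": {
  "commands": [
    [0, 0, -88.8, -0.138, -0.227, 0, -0.5],
    [0, 0, -88.8, -0.138, -0.227, 0, -0.5],
    [0, 0, -88.8, -0.138, -0.227, 0, -0.5],
    [0, 0, -88.8, -0.138, -0.227, 0, -0.5],
    [0, 0, -88.8, -0.138, -0.227, 0, -0.5],
    [0, 0, -88.8, -0.138, -0.227, 0, -0.5],
    [0, 0, -88.8, -0.138, -0.227, 0, -0.5],
    [0, 0, -88.8, -0.138, -0.227, 0, -0.5],
    [0, 0, -88.8, -0.138, -0.227, 0, -0.5],
    [0, 0, -88.8, -0.138, -0.227, 0, -0.5],
    [0, 0, -88.8, -0.138, -0.227, 0, -0.5],
    [0, 0, -88.8, -0.138, -0.227, 0, -0.5],
    [0, 0, -88.8, -0.138, -0.227, 0, -0.5],
    [0, 0, -88.8, -0.138, -0.227, 0, -0.5]
  ]
}}

```text
clock: 11.85
position: [0.4524, -0.0009, 0.1768]
eef_rot: [-0.0, 0.713, 0.702, -0.0]
contact_force: [0.1, 0.3, 1.1]
grip_width: 0.753
```

```bash
python3 mv.py .4525 -.001 .047 89
python3 - <<'E'
from workcell import *
from h import *
p=read_camera("scene"); t=read_camera("top"); pickle.dump([p,t],open("p5.pkl","wb"))
for q,n,c,tt in((p,"s5",(90,110,200,150),4),(t,"t5",(230,90,160,140),4)):
    im=cv2.resize(q["color"][:,:,::-1],None,fx=4,fy=4,interpolation=cv2.INTER_CUBIC)
    h=cv2.convexHull(((proj(q,T(CORE,.5922,-.226,.050,.0065))+.5)*4-.5).astype(np.float32)); cv2.polylines(im,[np.round(h).astype(int)],True,(0,255,255),1)
    x,y,w,hh=[4*v for v in c]; cv2.imwrite(f"pics/{n}.png",im[y:y+hh,x:x+w])
E
```

```text
t 11.85 pos [ 0.4524 -0.0009  0.1768] yaw deg 89.1 tilt [-1.1e-03  1.0e-04 -1.0e+00] w 0.753 F [0.1 0.3 1.1] j [-0.13 -0.12  1.65 -0.    1.62 -0.11]
rotvec deg [-0.06 -0.    0.1 ] shift [-1.000e-04  3.000e-04  1.298e-01]
```

View pics/s5.png

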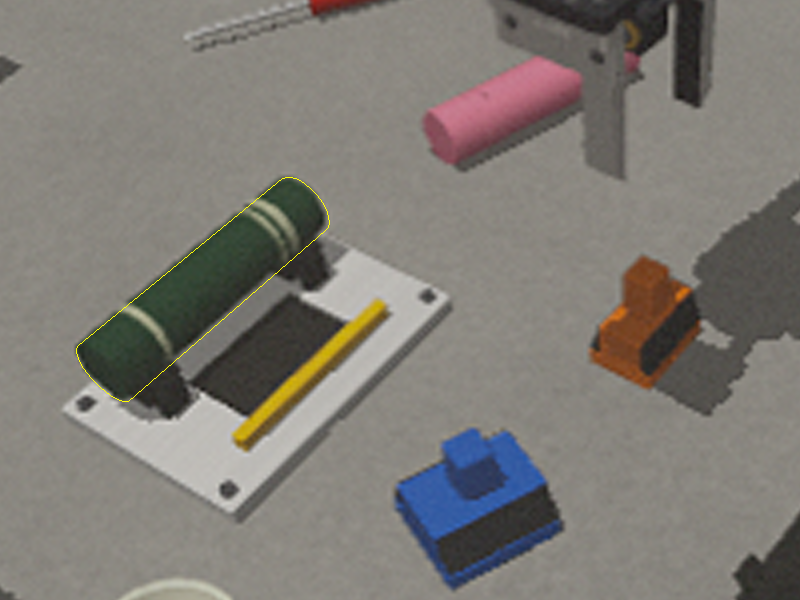

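View pics/t5.png

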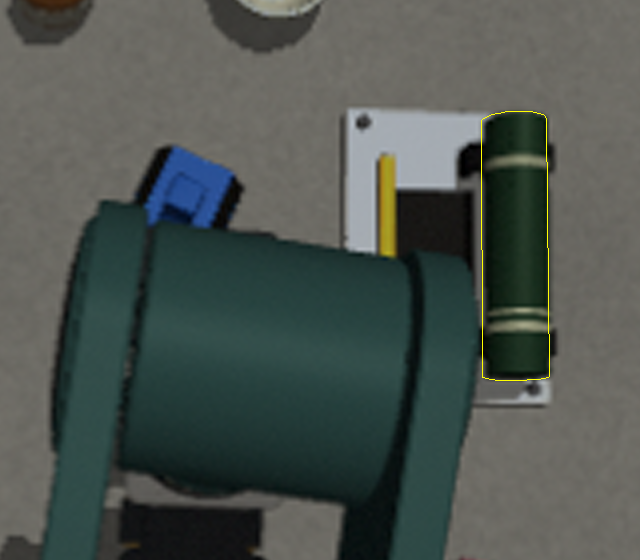

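The core sits exactly on the expected silhouette in both views, so it is seated. Next I'll descend on the chock's post with the jaws along its length, keeping the tips clear of the body and of the core later.

Emit:
{"method": "jog_arm", "body": {
  "commands": [
    [0, 0, 0, 0, 0, 0.04, -0.5],
    [0, 0, 0, 0, 0, 0.08, -0.5],
    [0, 0, 0, 0, 0, 0.11, -0.5],
    [0, 0, 0, 0, 0, 0.123, -0.5],
    [0, 0, 0, 0, 0, 0.129, -0.5],
    [0, 0, 0, 0, 0, 0.129, -0.5],
    [0, 0, 0, 0, 0, 0.129, 0.2],
    [0, 0, 0, 0, 0, 0.129, 0.4],
    [0, 0, 0, 0, 0, 0.129, 0.6],
    [0, 0, 0, 0, 0, 0.129, 1],
    [0, 0, 0, 0, 0, 0.129, 1],
    [0, 0, 0, 0, 0, 0.129, 1],
    [0, 0, 0, 0, 0, 0.129, 1],
    [0, 0, 0, 0, 0, 0.129, 1]
  ],
  "grip_force": 20
}}

```text
clock: 13.35
position: [0.4528, -0.0009, 0.0485]
eef_rot: [0.0, 0.712, 0.702, 0.0]
contact_force: [0.4, -0.5, 0.8]
grip_width: 0.231
```

```bash
python3 mv.py .4525 -.001 .18 89
```

```text
t 13.35 pos [ 0.4528 -0.0009  0.0485] yaw deg 89.15 tilt [ 2.e-04 -1.e-04 -1.e+00] w 0.231 F [ 0.4 -0.5  0.8] j [-0.13 -0.03  1.83 -0.    1.34 -0.11]
rotvec deg [0.01 0.01 0.15] shift [-1.000e-04 -3.000e-04 -1.315e-01]
```

The width of 0.231 is about 22 mm, which matches the post. Lift.

Emit:
{"method": "jog_arm", "body": {
  "commands": [
    [0, 0, 0, 0, 0, -0.01, 1],
    [0, 0, 0, 0, 0, -0.035, 1],
    [0, 0, 0, 0, 0, -0.07, 1],
    [0, 0, 0, 0, 0, -0.1, 1],
    [0, 0, 0, 0, 0, -0.12, 1],
    [0, 0, 0, 0, 0, -0.12, 1],
    [0, 0, 0, 0, 0, -0.12, 1]
  ]
}}

```text
clock: 14.05
position: [0.4526, -0.0009, 0.1683]
eef_rot: [0.0, 0.712, 0.702, 0.0]
contact_force: [-0.9, 0.3, -1.2]
grip_width: 0.232
```

```bash
python3 mv.py .592 -.182 .168 90.4
python3 - <<'E'
from workcell import *
import cv2
p=read_camera("scene"); cv2.imwrite("pics/s6.png",cv2.resize(p["color"][60:240,160:360,::-1],None,fx=3,fy=3,interpolation=cv2.INTER_CUBIC))
E
```

```text
t 14.05 pos [ 0.4526 -0.0009  0.1683] yaw deg 89.15 tilt [ 1.e-04 -1.e-04 -1.e+00] w 0.232 F [-0.9  0.3 -1.2] j [-0.13 -0.12  1.66 -0.    1.6  -0.11]
rotvec deg [ 0.01  0.01 -1.25] shift [-0.179   0.1421  0.0004]
```

View pics/s6.png

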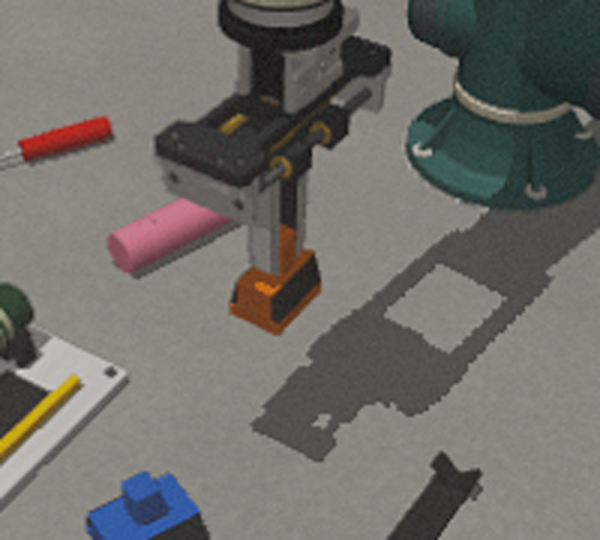

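The chock is held upright at crop (275,290). Carry it over the mat.

Emit:
{"method": "jog_arm", "body": {
  "commands": [
    [0, 0, -0.2, -0.012, 0.01, 0, 1],
    [0, 0, -0.5, -0.036, 0.028, 0, 1],
    [0, 0, -0.8, -0.066, 0.052, 0, 1],
    [0, 0, -1, -0.096, 0.076, 0, 1],
    [0, 0, -1.2, -0.126, 0.1, 0, 1],
    [0, 0, -1.2, -0.152, 0.121, 0, 1],
    [0, 0, -1.2, -0.17, 0.135, 0, 1],
    [0, 0, -1.2, -0.179, 0.142, 0, 1],
    [0, 0, -1.2, -0.179, 0.142, 0, 1],
    [0, 0, -1.2, -0.179, 0.142, 0, 1],
    [0, 0, -1.2, -0.179, 0.142, 0.04, 1],
    [0, 0, -1.2, -0.179, 0.142, 0.05, 1],
    [0, 0, -1.2, -0.179, 0.142, 0.05, 1],
    [0, 0, -1.2, -0.179, 0.142, 0.05, 1]
  ]
}}

```text
clock: 15.5
position: [0.5921, -0.1815, 0.1194]
eef_rot: [0.0, 0.705, 0.71, 0.0]
contact_force: [0.1, 0.1, 0.4]
grip_width: 0.232
```

```bash
python3 mv.py .592 -.182 .060 90.4
python3 - <<'E'
from workcell import *
from h import *
p=read_camera("scene"); t=read_camera("top")
s=observe()['position']
for q,n,c in((p,"s7",(80,90,190,150)),(t,"t7",(270,90,160,140))):
    im=cv2.resize(q["color"][:,:,::-1],None,fx=4,fy=4,interpolation=cv2.INTER_CUBIC)
    for pt in CHOCK:
        h=cv2.convexHull(((proj(q,T(pt,s[0],s[1],s[2]-.048+.034,.007))+.5)*4-.5).astype(np.float32)); cv2.polylines(im,[np.round(h).astype(int)],True,(255,255,0),1)
    x,y,w,hh=[4*v for v in c]; cv2.imwrite(f"pics/{n}.png",im[y:y+hh,x:x+w])
E
```

```text
t 15.5 pos [ 0.5921 -0.1815  0.1194] yaw deg 90.39 tilt [ 6.e-04 -2.e-04 -1.e+00] w 0.232 F [0.1 0.1 0.4] j [-0.39  0.27  1.34  0.    1.53 -0.4 ]
rotvec deg [ 0.04  0.01 -0.01] shift [-0.0005 -0.0001  0.0594]
```

View pics/s7.png

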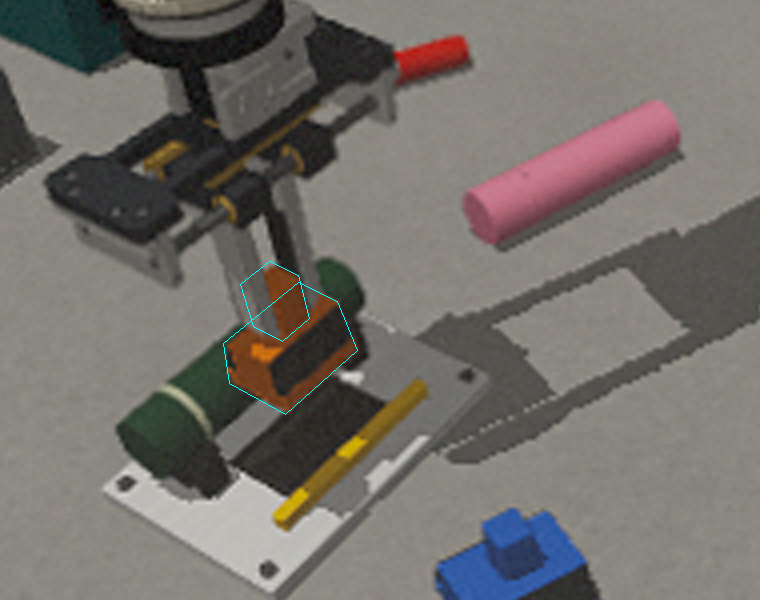

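View pics/t7.png

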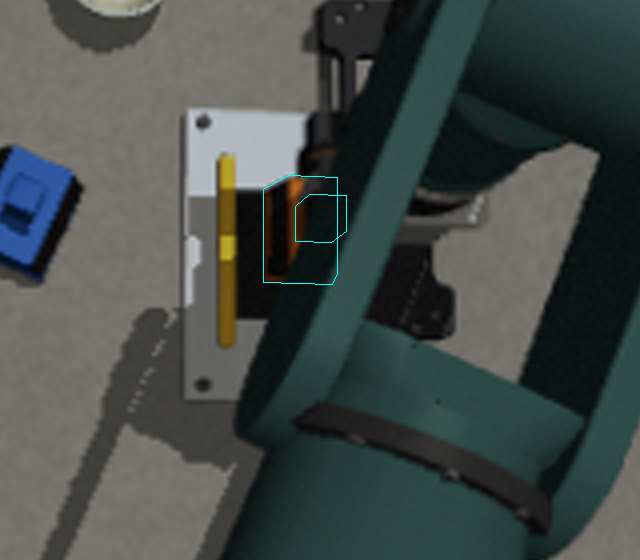

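The silhouette matches, so I'll lower the chock slowly.

Emit:
{"method": "jog_arm", "body": {
  "commands": [
    [0, 0, 0, 0, 0, 0.015, 1],
    [0, 0, 0, 0, 0, 0.03, 1],
    [0, 0, 0, 0, 0, 0.042, 1],
    [0, 0, 0, 0, 0, 0.05, 1],
    [0, 0, 0, 0, 0, 0.054, 1],
    [0, 0, 0, 0, 0, 0.056, 1],
    [0, 0, 0, 0, 0, 0.057, 1],
    [0, 0, 0, 0, 0, 0.057, 1]
  ]
}}

```text
clock: 16.4
position: [0.5923, -0.1822, 0.0619]
eef_rot: [0.0, 0.705, 0.709, 0.0]
contact_force: [0.5, 0.2, -0.4]
grip_width: 0.234
```

Emit:
{"method": "jog_arm", "body": {
  "commands": [
    [0, 0, 0, 0, 0, 0.001, 1],
    [0, 0, 0, 0, 0, 0.0015, 1],
    [0, 0, 0, 0, 0, 0.0015, 1]
  ]
}}

```text
clock: 16.7
position: [0.5923, -0.1821, 0.0606]
eef_rot: [0.0, 0.705, 0.709, 0.0]
contact_force: [0.4, 0.5, 1.3]
grip_width: 0.235
```

Emit:
{"method": "jog_arm", "body": {
  "commands": [
    [0, 0, 0, 0, 0, 0.0005, 1],
    [0, 0, 0, 0, 0, 0.001, 1],
    [0, 0, 0, 0, 0, 0.001, 1]
  ]
}}

```text
clock: 17.0
position: [0.5924, -0.1821, 0.0605]
eef_rot: [0.001, 0.705, 0.709, 0.0]
contact_force: [-1.9, 1.7, 5.0]
grip_width: 0.23
```

```bash
python3 mv.py
python3 - <<'E'
from workcell import *
import cv2
p=read_camera("scene"); cv2.imwrite("pics/s8.png",cv2.resize(p["color"][110:260,80:270,::-1],None,fx=4,fy=4,interpolation=cv2.INTER_CUBIC))
E
```

```text
t 17.0 pos [ 0.5924 -0.1821  0.0605] yaw deg 90.35 tilt [ 1.3e-03 -7.0e-04 -1.0e+00] w 0.23 F [-1.9  1.7  5. ] j [-0.39  0.31  1.41 -0.    1.41 -0.4 ]
```

View pics/s8.png

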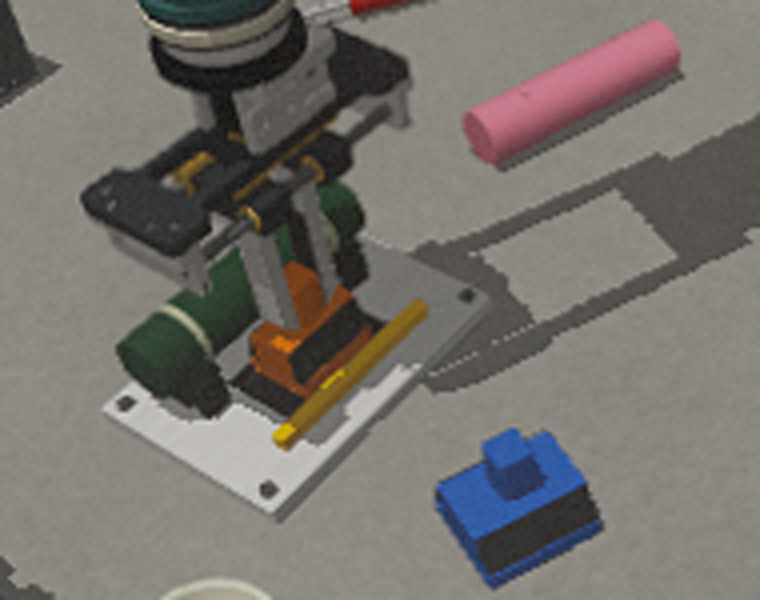

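The chock stands on the mat at crop (305,345) with +5 N of support. I'll release it part-way and rise.

Emit:
{"method": "jog_arm", "body": {
  "commands": [
    [0, 0, 0, 0, 0, 0, 0.5],
    [0, 0, 0, 0, 0, 0, 0.45],
    [0, 0, 0, 0, 0, 0, 0.4],
    [0, 0, 0, 0, 0, 0, 0.3],
    [0, 0, 0, 0, 0, 0, 0.15],
    [0, 0, 0, 0, 0, 0, 0.15],
    [0, 0, 0, 0, 0, 0, 0.15],
    [0, 0, 0, 0, 0, 0, 0.15]
  ]
}}

```text
clock: 17.85
position: [0.592, -0.182, 0.059]
eef_rot: [0.0, 0.705, 0.709, -0.0]
contact_force: [-0.4, 0.2, 0.7]
grip_width: 0.425
```

Emit:
{"method": "jog_arm", "body": {
  "commands": [
    [0, 0, 0, 0, 0, -0.01, 0.15],
    [0, 0, 0, 0, 0, -0.035, 0.15],
    [0, 0, 0, 0, 0, -0.07, 0.15],
    [0, 0, 0, 0, 0, -0.11, 0.15],
    [0, 0, 0, 0, 0, -0.13, 0.15],
    [0, 0, 0, -0.05, -0.05, -0.13, 0.15],
    [0, 0, 0, 0.05, -0.1, -0.13, 0.15],
    [0, 0, 0, 0.1, -0.15, -0.13, 0.15],
    [0, 0, 0, 0.15, -0.2, -0.13, 0.15],
    [0, 0, 0, 0.2, -0.2, -0.13, 0.15],
    [0, 0, 0, 0.25, -0.2, -0.13, 0.15],
    [0, 0, 0, 0.25, -0.2, -0.13, 0.15],
    [0, 0, 0, 0.25, -0.2, -0.13, 0.15]
  ]
}}

```text
clock: 19.15
position: [0.3893, 0.069, 0.1903]
eef_rot: [0.001, 0.705, 0.71, 0.001]
contact_force: [0.1, -0.3, -0.3]
grip_width: 0.427
```

```bash
python3 mv.py
python3 - <<'E'
from workcell import *
from h import *
p=read_camera("scene"); t=read_camera("top")
K=np.array([.592,-.190]); yaw=.0065
for q,n,c in((p,"s9",(90,110,190,150)),(t,"t9",(270,90,160,140))):
    im=cv2.resize(q["color"][:,:,::-1],None,fx=4,fy=4,interpolation=cv2.INTER_CUBIC)
    def dr(pt,x,y,z,col):
        h=cv2.convexHull(((proj(q,T(pt,x,y,z,yaw))+.5)*4-.5).astype(np.float32)); cv2.polylines(im,[np.round(h).astype(int)],True,col,1)
    for pt in CHOCK: dr(pt,.592,-.182,.046,(255,255,0))
    dr(CORE,.5922,-.226,.05,(0,255,255))
    x,y,w,hh=[4*v for v in c]; cv2.imwrite(f"pics/{n}.png",im[y:y+hh,x:x+w])
for n,g,parts,z in(("orange_chock_center",(.592,-.182),CHOCK,.046),("green_core_center",(.592,-.226),[CORE],.05),("pale_core_center",(.5013,.3417),[CORE],.038)):
    ms=[];ps=[]
    for q in(p,t):
        u=proj(q,np.array([[*g,z]]))[0]; l=[m for m in masks_of(n,q) if np.hypot(*(np.array(m['uv'])-u))<20]
        if l: ms.append(l[0]['mask']);ps.append(q)
    if ps: 
        r=fit(ps,ms,parts,[*g,0.0],z); d=r[0][:2]-K; print(n,len(ps),np.round(r[0],4),round(r[1],3),'in cradle',np.round(d,4))
E
```

```text
t 19.15 pos [0.3893 0.069  0.1903] yaw deg 90.41 tilt [ 2.4e-03  8.0e-04 -1.0e+00] w 0.427 F [ 0.1 -0.3 -0.3] j [ 0.03 -0.26  1.74  0.    1.66  0.02]
orange_chock_center 2 [ 0.5916 -0.1829  0.0302] 0.176 in cradle [-0.0004  0.0071]
green_core_center 2 [ 0.5918 -0.227  -0.0017] 0.162 in cradle [-0.0002 -0.037 ]
pale_core_center 2 [ 0.5008  0.3416 -0.0698] 0.13 in cradle [-0.0912  0.5316]
```

View pics/s9.png

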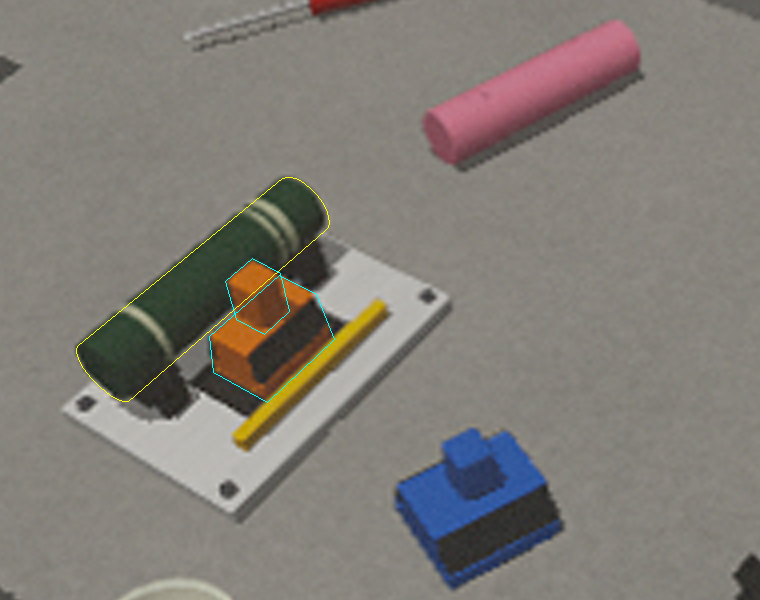

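View pics/t9.png

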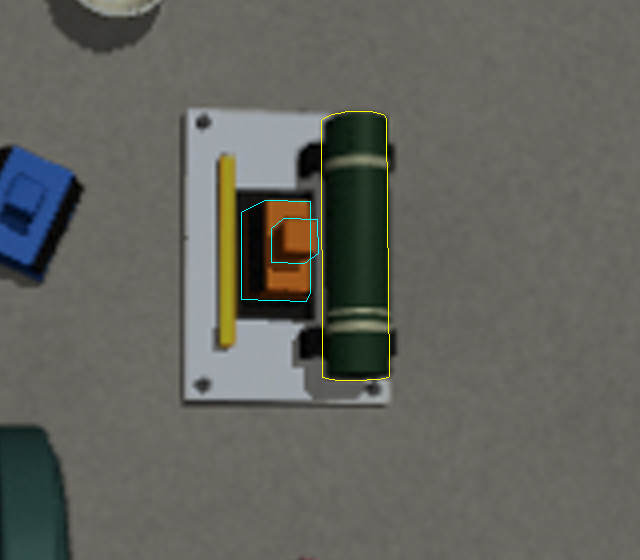

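Both parts sit on their predicted silhouettes: the core in the saddles at scene-crop (200,290) and the chock upright between it and the fence at (265,345). The arm is clear of everything, so I'll hand in.

```bash
python3 -c "
from workcell import *
print(finish_job()); print(observe()['clock'])"
```

```text
the job is handed in; nothing more can be done
None
the job is handed in; nothing more can be done
```

The green core is in the two V-saddles and released. The orange chock stands upright and lengthwise on the mat between the core and the fence. I handed the job in at about 19 s of the 48 s; no verdict was reported.

Last checks, positions in the cradle frame:
- **Green core:** x about 0 mm, y about -37 mm, direction within 0.5° of the cradle's. Before release, the wrist force went from -6 N (carrying) to +4.5 N (supported).
- **Orange chock:** x about 0 mm, y about +7 mm, turned about 1.4° from lengthwise. It also took support, about +5 N, before release.
- **Heights and tilt:** I did not measure these directly. I assumed the seated heights, and the silhouettes drawn there matched both camera views, apart from the chock's post below.
- **Pale core:** within about 1 mm of where it started.
- **Arm:** clear of everything, with contact force near zero.

**Missed or disagreed:**
- The network once reported only the pink look-alike in the top view. I used a colour fit there, which agreed with the scene view within about 1 mm.
- The two views put the cradle about 2 mm apart.
- The chock's post sat about 1 pixel (2–3 mm) off its predicted outline in the final top view.

All of these are well within tolerance.

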